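Fetch the green filter plate and hold it over the light pad

TASK

Swing the magnifier well clear by its red knob, so that no part of it is above the white filter housing, then lift the housing's lid by its blue tab and swing it back past upright, where it stays open. Draw out the filter plate with the green tab and finish holding it in the gripper, upright and still, centred over the light pad with its lower edge about 10 cm above the pad; do not let go. Leave the other two filters in their slots, the magnifier aside and the lid open, and do not disturb the bottle, the jar or the slide box.

Things in the scene. Friction and masses are not known exactly. Their poses are not given: they have to be found in the camera images.
- housing: White fixed open-topped box 120 (x) x 180 (y) x 90 high, walls and floor 5, closed by a lid. Three slots at y = -45, 0, +45 (x = 0) each hold one filter plate, faces looking along y. Grey combs 35 high hold the plates at both x ends; the middle (|x| < 24) is free, so fingers fit down both faces. Origin: centre of the underside; -x is its front (vented).
- lid (a joint): Opening angle of the grey lid in rad: 0 closed, 1.57 upright, 1.95 stop. Hinged along the housing's far (+x) top edge, opens upward; 120 g; the stiff hinge (about 0.2 N m) keeps it at any angle it is left at.
- lid_tab (a point): Middle of the blue tab on the lid's front edge. The tab sticks out 42 forward (housing -x), 30 wide (y), 10 thick; this point is 22 in front of the housing, 95 above the bench when shut, 142 from the hinge line and 5 above the lid's underside. Pinch it from above across its width (it pivots between the pads as the lid opens) or hook it from below. Axes turn with the lid.
- lid_hinge (a point): Middle of the lid's hinge line, 90 above the bench at the middle of the housing's far (+x) top edge; the hinge line is this frame's y axis.
- green_filter: The wanted filter plate, loose, about 60 g: dark frame 66 (x) x 8 (y) x 50 high, green grip tab on top (24 x 8, reaching 82 above the underside). Stands upright in one of the three slots, 1.5 play on either side, hidden until the lid is open. Origin: centre of the underside (5 above the bench when home); z up, y across its thickness.
- green_filter_tab (a point): Grip point on the green tab, 67 above the plate's underside; pinch across the 8 thickness (y).
- orange_filter: orange filter plate, same shape and size as the green one, with its grip tab orange; stands in one of the other two slots and stays there. Origin: centre of its underside.
- white_filter: white filter plate, same shape and size as the green one, with its grip tab white; stands in one of the other two slots and stays there. Origin: centre of its underside.
- magnifier (a joint): Swing angle of the magnifier arm about its upright post in rad, positive counter-clockwise seen from above, -0.5 to 1.9. It starts near 0 with the lens head above the housing; increasing the angle swings it away to the housing's right (-y) side. The pivot is stiff (about 0.35 N m) and the arm stays where it is left.
- stand: Fixed stand of the magnifier, behind and to the right of the housing: dark base disc 90 diameter, 16 high; upright post 16 diameter, pivot at 170 high. Origin: centre of the underside, on the swing axis. The arm points along this frame's -x at joint value 0.
- magnifier_head (a point): Centre of the round lens head (92 diameter, 18 thick), 182 above the bench, 200 from the swing axis.
- magnifier_knob (a point): Grip point on the upright red knob at the outer end of the magnifier: 18 diameter, standing 188 to 235 above the bench, this point at 212, 258 from the swing axis. Pinch from above; it turns freely enough between the pads.
- light_pad: Fixed flat light pad, grey frame with a bright white face, 130 x 130 x 8. Origin: centre of the underside.
- oil_bottle: Small amber bottle, 36 diameter, 75 high, loose, to be left alone. Origin: centre of the underside.
- slide_box: Blue slide box 90 x 60 x 35, loose, to be left alone. Origin: centre of the underside.
- lens_jar: Small black jar with white cap, 44 diameter, 60 high, loose, to be left alone. Origin: centre of the underside.
Not all that is in view belongs to the job. Several things look just like the light_pad: the one meant starts nearest to the robot's base.

How it is judged:
On the way, in this order (a step that is already met when the one before it is completed fails the run):
1. the magnifier is swung clear of the housing while the lid is still shut (horizontal distance between magnifier_head and housing above 0.15 m and value of joint lid below 0.15 rad), for 0.2 s.
2. the lid is opened to upright or further (horizontal distance between magnifier_head and housing above 0.15 m and value of joint lid above 1.5 rad), for 0.2 s.
3. the green filter is drawn up out of the housing (z of green_filter in the frame of housing above 0.06 m and contact force between green_filter and the fingers above 0.5 N and value of joint lid above 1.4 rad), for 0.1 s.
At the end, for the whole second after the job is handed in: Green filter held by the fingers alone, still, upright within 15 deg, within 40 mm of the pad centre (horizontal), 50-160 mm above its face; magnifier head over 150 mm (horizontal) from the housing centre; lid at 1.4 rad or more; other filters within 12 mm, bystanders within 30 mm of start (horizontal distance between green_filter and light_pad below 0.04 m and z of green_filter in the frame of light_pad between 0.058 and 0.168 m and angle between green_filter's own z axis and vertical below 0.26 rad and linear speed of green_filter below 0.03 m/s and contact force between green_filter and the fingers above 0.5 N and contact force between green_filter and light_pad below 0.1 N and contact force between green_filter and housing below 0.1 N and horizontal distance between magnifier_head and housing above 0.15 m and value of joint lid above 1.4 rad and distance of each of orange_filter, white_filter from where it was at the start of the episode below 0.012 m and distance of each of oil_bottle, slide_box, lens_jar from where it was at the start of the episode below 0.03 m); the arm keeps its last pose, push and grip.
It fails at once if another filter is pulled up or knocked out of its place (distance of any of orange_filter, white_filter from where it was at the start of the episode above 0.015 m).
It fails at once if a bystander is shoved or tipped (distance of any of oil_bottle, slide_box, lens_jar from where it was at the start of the episode above 0.03 m or angle between any of oil_bottle, slide_box, lens_jar's own z axis and vertical above 0.5 rad).
It also fails if it takes over 70 s, if anything falls off the work surface, if the arm or the gripper's body presses on something with over 40 N, if the wrist force passes 120 N, or if a joint passes its speed limit or range.

ROBOT

A 7-joint arm with a two-finger parallel gripper is mounted at the origin on the work surface. World frame = base frame: x ahead of the robot, y to its left, z up, the work surface at z = 0. Lengths are in m, angles in rad, forces in N, time in s.
With the tool pointing down it reaches from about 0.375 to 0.925 m from the base axis. Payload 3.1 kg.
Tool frame: the origin (TCP) lies between the finger pads; the fingertips stand 19 mm ahead of it and the grasp point (between the pads) is the TCP; z points along the fingers, y is the line along which they close (so a half turn about z gives the same grasp; the last joint's range is limited). The gripper opens to 85 mm and grips with 20 to 120 N. Pads are 22 mm wide; open, the fingers measure 114 mm over their backs; the gripper's body (76 mm by 85 mm) begins 54 mm behind the grasp point. The pads swing forward as they close: fully open they stand 13 mm farther back than shut.
Start: joints at [1.157, 0.383, 0.044, 1.598, -0.018, 1.161, -0.05], TCP at [0.202, -0.618, 0.25] pointing down, gripper open.
Joint ranges: [-2.61, 2.61], [-0.41, 2.15], [-1.48, 1.57], [0, 2.5], [-1.57, 4.71], [0.05, 1.97], [-2.85, 2.85]. Speed limits (rad/s): [2.79, 2.79, 3.14, 3.14, 3.14, 3.14, 3.14].

INTERFACE

Orientations are given as a unit quaternion [x, y, z, w].
In Python, from bench import move_ptp, movel, move_j, move_gripper, pause, inverse_kinematics, read_camera, camera_params, MotionError, sign_off, look_for, tip_of, read_time_s, read_qpos, read_joint_vel, read_effort, read_eef_pos, read_tcp_rot, read_ft_force, read_ft_torque, read_finger_gap, read_grasp_force gives the robot as it stands. Calls block until the motion is done:
- move_ptp(position, orientation): joint-space move of the TCP to a pose.
- movel(position, orientation=None, speed=0.15): straight line of the TCP; orientation=None keeps the orientation; speed is the mean speed in m/s.
- move_j(angles): joint-space move.
- move_gripper(opening, effort=None): finger opening in m; effort is the grip in N (None keeps the last); returns when the fingers have stopped.
- pause(seconds).
- inverse_kinematics(position, orientation): joint angles nearest the present ones, or None.
- read_camera(name): name is "scene" or "top" or "wrist"; returns the picture (420x560x3 uint8, red, green, blue); there is no depth.
- camera_params(name): a dict with "K" (3x3 intrinsics, pixels), "camera_from_world" (4x4, takes a point from world to camera coordinates). Camera axes: x right, y down, z forward; pixel columns grow to the right and rows downward; lengths in m; the calibration is good to about 2 mm. A picture is of the moment at which its call begins: read the wrist's pose just before it. camera_params takes no time and is no camera call; for the wrist camera it gives the pose at the moment of the call.
A pose or a line that the arm cannot do raises MotionError and nothing moves.
- sign_off(): hands the job in; it is judged then, once.
Trained networks look in the newest picture that a camera, given by its name, has taken for a name from the list of things; names that differ only in an ending like _2 or _b are one class to them, and where a whole thing is asked for, a point or a joint stands for the part that bears it (a point fixed in the world has none). Each returns a list of dicts, best first, with "confidence" (0 to 1); they miss things now and then, are a little off and sometimes report something else, mostly with a low value. They report only what shows in the picture. A call takes as long as a camera call. They do not tell look-alikes from the thing itself.
- look_for(camera, name): "at" ([column, row] in pixels, amid what is visible of it).
- tip_of(camera, name): "at" ([column, row] in pixels: a listed point, or the origin of a listed thing).
Readings, each from a call of its own:
- read_time_s(): time.
- read_qpos(): joint angles.
- read_joint_vel(): joint speeds.
- read_effort(): joint torques, N m.
- read_eef_pos(): TCP position.
- read_tcp_rot(): TCP orientation.
- read_ft_force(): force on the tool from outside, world axes, zero at the start.
- read_ft_torque(): the same for the moment, N m.
- read_finger_gap(): finger opening in m.
- read_grasp_force(): force on a finger pad.
Only numpy, scipy, OpenCV 4.12 (cv2) and the standard library are available. Lean on these libraries where they do the work, as an engineer would, in place of code of your own. Each camera call takes 0.05 s, during which the arm holds its last target. There are 200 camera calls.

## Working session

There is one attempt and no reset: what is moved stays moved. The work goes in short steps, each a Python script; the robot and the scene stay as the last script left them, time stands still between calls to the robot, and variables do not carry over. Pictures are saved under pics/ and viewed, at most 10 in all, crops included, and the job is handed in when it is done.

```bash
mkdir -p pics; ls; cat > h.py <<'E'
import numpy as np, cv2, json
from bench import *
def ray(cam,px,P=None):
    P=P or camera_params(cam); K=np.array(P["K"]);T=np.array(P["camera_from_world"])
    d=T[:3,:3].T@np.linalg.inv(K)@np.array([px[0],px[1],1.]); c=-T[:3,:3].T@T[:3,3]
    return c,d/np.linalg.norm(d)
def onz(cam,px,z,P=None):
    c,d=ray(cam,px,P); return c+d*(z-c[2])/d[2]
def proj(cam,p,P=None):
    P=P or camera_params(cam); q=np.array(P["K"])@(np.array(P["camera_from_world"])@np.r_[p,1])[:3]; return q[:2]/q[2]
def save(cam,n):
    cv2.imwrite(f"pics/{n}.png",read_camera(cam)[:,:,::-1])
E
python3 - <<'E'
from h import *
a=read_camera("scene");b=read_camera("top")
cv2.imwrite("pics/a.png",a[:,:,::-1]);cv2.imwrite("pics/b.png",b[:,:,::-1])
Z=dict(housing=0,lid_tab=.095,lid_hinge=.09,stand=0,magnifier_head=.182,magnifier_knob=.212,light_pad=0,oil_bottle=0,slide_box=0,lens_jar=0)
for c in("scene","top"):
    for n,z in Z.items():
        print(c,n,[(np.round(r["at"]).tolist(),round(r["confidence"],2),onz(c,r["at"],z)[:2].round(3).tolist()) for r in tip_of(c,n)[:4]])
print(read_tcp_rot(),read_time_s())
E
```

```text
pics
scene housing [([267.0, 243.0], 0.7, [0.592, 0.036])]
scene lid_tab [([289.0, 205.0], 0.83, [0.515, 0.053])]
scene lid_hinge [([250.0, 236.0], 0.87, [0.646, 0.024])]
scene stand []
scene magnifier_head [([262.0, 191.0], 0.64, [0.574, 0.013])]
scene magnifier_knob [([287.0, 177.0], 0.88, [0.528, 0.054])]
scene light_pad [([385.0, 262.0], 0.73, [0.471, 0.322]), ([467.0, 276.0], 0.7, [0.39, 0.512])]
scene oil_bottle [([322.0, 305.0], 0.77, [0.665, 0.249])]
scene slide_box [([210.0, 154.0], 0.85, [0.42, -0.303]), ([289.0, 204.0], 0.22, [0.449, 0.01])]
scene lens_jar [([246.0, 154.0], 0.62, [0.357, -0.21])]
top housing [([294.0, 199.0], 0.57, [0.594, 0.046])]
top lid_tab [([293.0, 218.0], 0.83, [0.516, 0.052]), ([229.0, 177.0], 0.23, [0.646, 0.245])]
top lid_hinge [([299.0, 176.0], 0.73, [0.649, 0.033])]
top stand [([344.0, 160.0], 0.75, [0.723, -0.121])]
top magnifier_head [([304.0, 191.0], 0.66, [0.58, 0.021])]
top magnifier_knob [([230.0, 177.0], 0.63, [0.615, 0.227]), ([292.0, 203.0], 0.6, [0.538, 0.056])]
top light_pad [([208.0, 238.0], 0.88, [0.47, 0.324]), ([144.0, 265.0], 0.67, [0.387, 0.523])]
top oil_bottle [([228.0, 176.0], 0.49, [0.673, 0.26])]
top slide_box [([407.0, 249.0], 0.65, [0.428, -0.309])]
top lens_jar [([373.0, 272.0], 0.68, [0.357, -0.199])]
[9.87559839e-01 1.57243643e-01 2.92847763e-05 1.89014564e-05] 1.1
```

View pics/a.png

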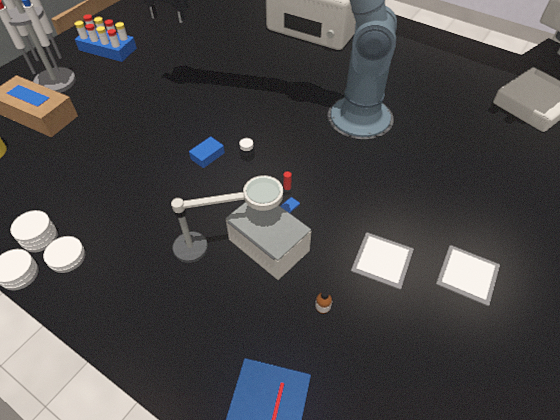

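View pics/b.png

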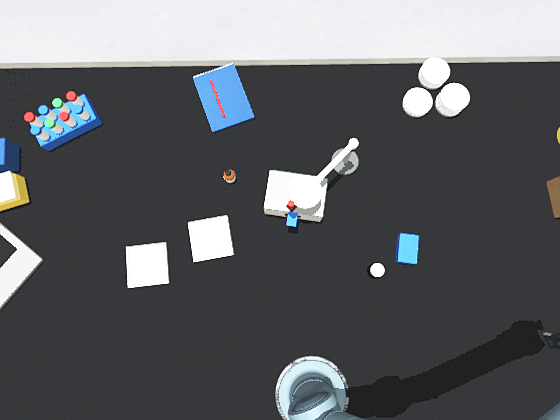

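The top view shows the housing near (295,197), with the knob at (291,204) and the blue tab at (293,218). The near pad is at (210,238), and the stand is at (344,160). Next I'll look at the knob with the wrist camera from above.

```bash
cat >> h.py <<'E'
def down(phi):  # tool pointing down, closing line along world angle phi
    h=(phi+np.pi/2)/2; return np.array([np.cos(h),np.sin(h),0,0])
def best(p,phi):  # choose the half-turn with joint 7 most central
    c=[(abs(q[6]),k) for k in(0,1,-1) for q in [inverse_kinematics(p,down(phi+k*np.pi))] if q is not None]
    return phi+min(c)[1]*np.pi if c else None
E
python3 - <<'E'
from h import *
S=np.array([.723,-.121])
for t in np.linspace(0,1.25,4):
    a=np.radians(137)+t; p=np.r_[S+.258*np.array([np.cos(a),np.sin(a)]),.217]
    for k in (0,1,-1):
        q=inverse_kinematics(p,down(a-np.pi/2+k*np.pi)); print(round(t,2),k,None if q is None else np.round(q,2)[[0,4,6]])
phi=np.radians(47)
p=[.52,.05,.37]; phi=best(p,phi); print(phi)
move_ptp([.35,-.35,.4],down(phi)); move_ptp(p,down(phi))
P=camera_params("wrist");img=read_camera("wrist");cv2.imwrite("pics/c.png",img[:,:,::-1])
for n,z in dict(lid_tab=.095,magnifier_head=.182,magnifier_knob=.212,lid_hinge=.09,housing=0,stand=0).items():
    print(n,[(np.round(r["at"]).tolist(),round(r["confidence"],2),onz("wrist",r["at"],z,P)[:2].round(3).tolist()) for r in tip_of("wrist",n)[:3]])
print(read_time_s(),read_qpos())
E
```

```text
0.0 0 [0.52 0.25 0.44]
0.0 1 [ 0.34  0.16 -2.64]
0.0 -1 [ 0.34  0.16 -2.64]
0.42 0 [0.67 0.12 1.13]
0.42 1 [ 0.47  0.07 -1.98]
0.42 -1 [ 0.47  0.07 -1.98]
0.83 0 [0.79 0.11 1.78]
0.83 1 [ 0.53  0.05 -1.32]
0.83 -1 [ 0.53  0.05 -1.32]
1.25 0 [1.36 0.55 2.02]
1.25 1 [ 0.6   0.07 -0.75]
1.25 -1 [ 0.6   0.07 -0.75]
0.8203047484373349
lid_tab []
magnifier_head []
magnifier_knob [([303.0, 200.0], 0.73, [0.539, 0.062])]
lid_hinge [([337.0, 244.0], 0.61, [0.655, 0.035])]
housing [([308.0, 196.0], 0.58, [0.596, 0.041]), ([301.0, 199.0], 0.16, [0.592, 0.029])]
stand [([288.0, 301.0], 0.66, [0.724, -0.122])]
4.45 [ 0.7093345   0.1398143  -0.9534677   1.71034826  0.1168029   1.35144596
  0.55424128]
```

View pics/c.png

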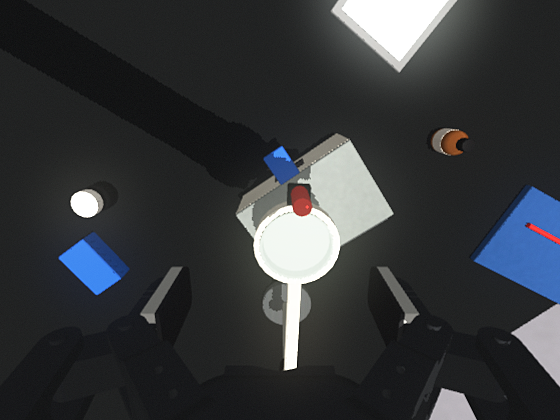

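The red knob's top is at (302,207), its base near (298,190), and the lens is at (297,243). The blue tab is at (281,164). I'll grasp the knob and swing it.

```bash
python3 - <<'E'
from h import *
S=np.array([.7235,-.1215]); k0=np.array([.539,.0605])
a0=np.arctan2(*(k0-S)[::-1]); phi=a0-np.pi/2
move_ptp([*k0,.31],down(phi)); movel([*k0,.218],down(phi)); move_gripper(0.0,40)
print(read_finger_gap(),read_grasp_force(),read_ft_force())
for t in np.linspace(0,1.25,8)[1:]:
    a=a0+t; p=np.r_[S+.258*np.array([np.cos(a),np.sin(a)]),.218]
    movel(p,down(phi+t),speed=.12); print(round(t,2),read_ft_force().round(1),round(read_finger_gap(),4))
move_gripper(.06); q=down(phi+1.25)
movel([p[0],p[1],.32],q)
phi=best([.45,.03,.36],1.43); print(phi)
move_ptp([.45,.05,.36],down(phi)); P=camera_params("wrist");img=read_camera("wrist");cv2.imwrite("pics/d.png",img[:,:,::-1])
for n,z in dict(lid_tab=.095,magnifier_head=.182,magnifier_knob=.212,lid_hinge=.09,housing=0,stand=0).items():
    print(n,[(np.round(r["at"]).tolist(),round(r["confidence"],2),onz("wrist",r["at"],z,P)[:2].round(3).tolist()) for r in tip_of("wrist",n)[:3]])
read_camera("top")
for n,z in dict(lid_tab=.095,magnifier_head=.182,magnifier_knob=.212,lid_hinge=.09).items():
    print(n,[(np.round(r["at"]).tolist(),round(r["confidence"],2),onz("top",r["at"],z)[:2].round(3).tolist()) for r in tip_of("top",n)[:3]])
print(read_time_s(),read_qpos())
E
```

```text
0.016821091415011723 38.92034590244293 [-0.85390687 -0.65180083  2.56668851]
0.18 [-4.6  1.9  4.4] 0.0171
0.36 [-7.1  1.7  8.2] 0.0168
0.54 [-8.4  2.1  9.9] 0.0172
0.71 [-9.3  0.2 11.6] 0.0169
0.89 [-8.9 -1.2 11.2] 0.0169
1.07 [-7.7 -2.7  9.3] 0.017
1.25 [-5.1 -2.3  6.9] 0.017
1.43
lid_tab [([295.0, 218.0], 0.78, [0.514, 0.06])]
magnifier_head [([59.0, 301.0], 0.81, [0.544, -0.219])]
magnifier_knob []
lid_hinge [([289.0, 305.0], 0.84, [0.652, 0.034])]
housing [([289.0, 244.0], 0.92, [0.594, 0.044])]
stand [([210.0, 321.0], 0.67, [0.729, -0.123])]
lid_tab []
magnifier_head [([386.0, 201.0], 0.69, [0.547, -0.209])]
magnifier_knob [([405.0, 220.0], 0.97, [0.488, -0.248])]
lid_hinge [([300.0, 173.0], 0.89, [0.658, 0.029])]
12.9917 [ 1.18887337 -0.12011502 -1.26760509  1.85981077 -0.11842555  1.31947869
  1.38296838]
```

View pics/d.png

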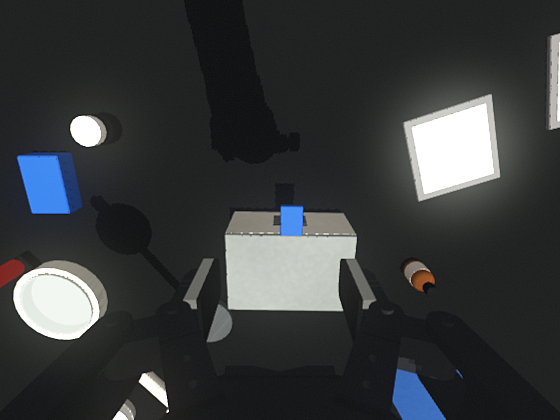

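The lens is now well clear at (60,300). The lid's corners are about (225,235), (356,235), (228,309) and (355,309), and the blue tab runs from (291,206) to (291,235). Next I'll compute the housing frame and open the lid.

```bash
python3 - <<'E'
from h import *
from scipy.spatial.transform import Rotation as R
c=[onz("wrist",p,.1)[:2] for p in[(225,235),(356,235),(228,309),(355,309)]]
print(np.round(c,4))
tab=onz("wrist",(291.5,219),.1)[:2]; tip=onz("wrist",(291.5,206),.1)[:2]
print("tab",tab,tip, np.linalg.norm(c[0]-c[1]))
e=c[1]-c[0]; e2=c[3]-c[2]
for v in(e,e2): print(np.arctan2(v[1],v[0])-np.pi/2)
print(np.mean(c,0))
yaw=-.14; ux=np.array([np.cos(yaw),np.sin(yaw)])
H=np.array([.652,.034])
for th in np.linspace(0,1.85,6):
    r=.143; p=np.r_[H-ux*(r*np.cos(th)-.005*-np.sin(th)*-1),.09+r*np.sin(th)+.005*np.cos(th)]
    ay=np.array([-ux[1],ux[0],0]); q=(R.from_rotvec(ay*th*.4)*R.from_quat(down(1.43))).as_quat()
    print(round(th,2),p.round(3),R.from_quat(q).apply([0,0,1]).round(2),inverse_kinematics(p,q) is not None)
E
```

```text
[[ 0.5229 -0.0341]
 [ 0.5479  0.1405]
 [ 0.639  -0.0528]
 [ 0.6653  0.1315]]
tab [0.51282662 0.05751036] [0.49490124 0.05985022] 0.17645755394681603
-0.14211159213294078
-0.1420272512175289
[0.59377964 0.04625819]
0.0 [0.51  0.054 0.095] [ 0.  0. -1.] True
0.37 [0.522 0.052 0.146] [-0.15  0.02 -0.99] True
0.74 [0.551 0.048 0.19 ] [-0.29  0.04 -0.96] True
1.11 [0.593 0.042 0.22 ] [-0.43  0.06 -0.9 ] True
1.48 [0.644 0.035 0.233] [-0.55  0.08 -0.83] True
1.85 [0.696 0.028 0.226] [-0.67  0.09 -0.74] False
```

```bash
python3 - <<'E'
from h import *
ux=np.array([np.cos(-.142),np.sin(-.142)]); H=np.array([.653,.037]); q=down(np.pi/2-.142)
def pt(th,r=.149): return np.r_[H-ux*(r*np.cos(th)-.005*np.sin(th)),.09+r*np.sin(th)+.005*np.cos(th)]
p=pt(0); move_ptp(p+[0,0,.08],q); movel(p,q); move_gripper(0,40)
print(read_finger_gap(),read_grasp_force(),read_ft_force())
for th in np.linspace(0,1.85,10)[1:]:
    movel(pt(th),q,speed=.12); print(round(th,2),read_ft_force().round(1),round(read_finger_gap(),4))
move_gripper(.06); p=pt(1.85); movel(p+[0,0,.09],q)
move_ptp([.50,.05,.36],q); P=camera_params("wrist");img=read_camera("wrist");cv2.imwrite("pics/e.png",img[:,:,::-1])
for n,z in dict(green_filter_tab=.072,green_filter=.005,orange_filter=.005,white_filter=.005,lid_tab=.23).items():
    print(n,[(np.round(r["at"]).tolist(),round(r["confidence"],2),onz("wrist",r["at"],z,P)[:2].round(3).tolist()) for r in tip_of("wrist",n)[:3]])
print(read_time_s())
E
```

```text
0.029211586794499873 39.2313015460968 [-2.75668993 -2.42945077  6.85712478]
0.21 [-0.1 -4.2 -1.2] 0.0292
0.41 [-0.8 -5.   0.1] 0.0295
0.62 [-2.7 -6.2  1.5] 0.0294
0.82 [-3.6 -7.   2.1] 0.0293
1.03 [-3.3 -7.1  2.6] 0.0289
1.23 [-2.2 -8.   2.9] 0.0296
1.44 [-2.1 -7.3  1.9] 0.0295
1.64 [-1.4 -8.4  1.4] 0.0292
1.85 [-1.  -8.7  2.5] 0.0289
green_filter_tab [([284.0, 232.0], 0.83, [0.592, 0.043]), ([96.0, 92.0], 0.59, [0.371, -0.164]), ([451.0, 111.0], 0.33, [0.459, 0.275])]
green_filter [([282.0, 218.0], 0.72, [0.594, 0.039])]
orange_filter [([253.0, 218.0], 0.81, [0.589, -0.009])]
white_filter [([312.0, 217.0], 0.8, [0.601, 0.088])]
lid_tab [([284.0, 371.0], 0.63, [0.682, 0.028])]
20.7917
```

View pics/e.png

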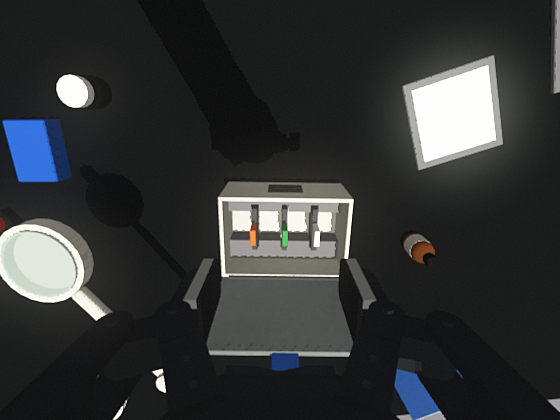

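The lid is open past upright, with its tab at (285,360). The green tab is in the middle slot at (285,237), orange is at (253,236) and white is at (317,237). I'll check the position from closer, then grasp.

```bash
python3 - <<'E'
from h import *
q=down(np.pi/2-.142)
move_gripper(.034); move_ptp([.56,.05,.27],q)
P=camera_params("wrist");img=read_camera("wrist");cv2.imwrite("pics/f.png",img[:,:,::-1])
for n,z in dict(green_filter_tab=.072,green_filter=.005).items():
    print(n,[(np.round(r["at"]).tolist(),round(r["confidence"],2),onz("wrist",r["at"],z,P)[:2].round(4).tolist()) for r in tip_of("wrist",n)[:2]])
print(proj("wrist",[.593,.045,.087],P))
m=cv2.inRange(cv2.cvtColor(img,cv2.COLOR_RGB2HSV),(45,100,60),(80,255,255))
n,l,s,cen=cv2.connectedComponentsWithStats(m)
for i in range(1,n):
    if s[i][4]>20: print(s[i],cen[i],onz("wrist",cen[i],.075,P))
E
```

```text
green_filter_tab [([278.0, 219.0], 0.61, [0.5969, 0.0443])]
green_filter [([276.0, 199.0], 0.58, [0.5931, 0.0417])]
[277.84693469 220.56668372]
[272 205   8  29 159] [275.63522013 222.42138365] [0.5992236  0.04159669 0.075     ]
```

View pics/f.png

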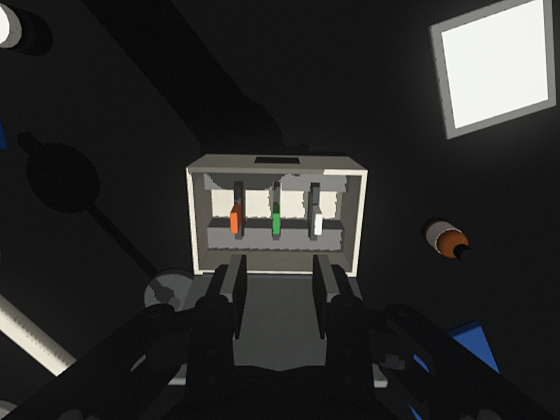

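The green tab is at (277,220), centred between orange (236,220) and white (318,221), which matches (0.595, 0.044). I'll go ahead and grasp.

```bash
python3 - <<'E'
from h import *
q=down(np.pi/2-.142); c=[.595,.044]
movel([*c,.15],q); movel([*c,.074],q,speed=.08); print(read_ft_force().round(1))
move_gripper(0,40); print(read_finger_gap(),read_grasp_force(),read_ft_force().round(1))
movel([*c,.12],q,speed=.05); print(read_ft_force().round(1)); movel([*c,.25],q); print(read_finger_gap(),read_grasp_force())
movel([.470,.323,.25],q); movel([.470,.323,.178],q,speed=.08); pause(.5)
save("scene","g")
for n,z in dict(light_pad=.0,green_filter=.111,orange_filter=.005,white_filter=.005,lid_tab=.23,magnifier_head=.182).items():
    print(n,[(np.round(r["at"]).tolist(),round(r["confidence"],2),onz("scene",r["at"],z)[:2].round(3).tolist()) for r in tip_of("scene",n)[:2]])
print(read_finger_gap(),read_grasp_force(),read_time_s())
E
```

```text
[0.8 0.3 0.6]
0.007659401359679667 41.05851065603929 [-0.2 -1.7  2.6]
[ 0.7  0.  -0.5]
0.007630825752942738 40.587843445073304
light_pad [([467.0, 275.0], 0.94, [0.388, 0.511]), ([380.0, 263.0], 0.67, [0.479, 0.313])]
green_filter [([394.0, 239.0], 0.75, [0.472, 0.324]), ([323.0, 306.0], 0.17, [0.718, 0.273])]
orange_filter [([255.0, 232.0], 0.69, [0.584, -0.008])]
white_filter [([283.0, 255.0], 0.78, [0.601, 0.092]), ([381.0, 264.0], 0.61, [0.485, 0.316])]
lid_tab [([234.0, 211.0], 0.6, [0.687, 0.023])]
magnifier_head [([196.0, 142.0], 0.58, [0.532, -0.227])]
0.007418643427650086 40.59212871650743 30.4167
```

View pics/g.png

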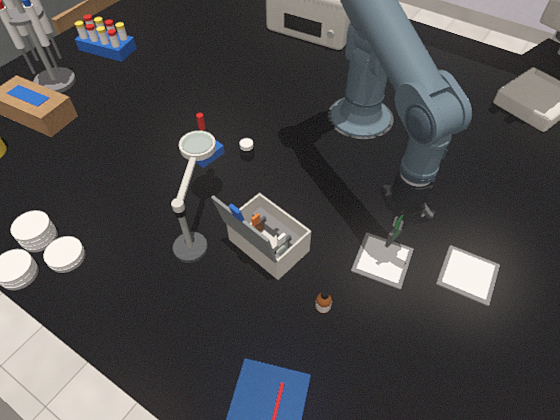

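The green plate hangs upright over the near pad at (395,238). The lid is open, the magnifier is aside at (197,146), and the other two filters and the bystanders are in place. Handing in.

```bash
python3 -c "
from bench import *
print(sign_off())"
```

```text
the job is handed in; nothing more can be done
None
```

I handed the job in at about 30 s, with the green filter held upright about 10 cm above the near light pad, the lid open and the magnifier aside; the last image showed the other filters and the bystanders in place, but sign-off returned no verdict.

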